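# Turn the row of paint pots round for the painter opposite

### The job

Move the four paint pots out of their coloured holders into the empty white rack, one in each compartment, in the reverse order: as seen from the robot, the pot at the left end of the holders goes to the right end of the rack, the next one beside it, and so on, so that the painter sitting opposite finds her colours in the usual order. Leave every pot standing upright on the floor of its compartment and let go; do not tip any pot over, and leave the foil tray, the mug and the bottle where they are.

Things in the scene. Friction and masses are not known exactly. Their poses are not given: they have to be found in the camera images.
- plank: Pale wooden plank, fixed, 80 x 290 x 8 mm thick, lying on the table and carrying the row of four painted holders. Origin: centre of its underside (table height). Its y axis runs along the row, roughly to the robot's left (the row is turned by at most 0.22 rad); the four holders are centred at y = +99, +33, -33 and -99 mm, x = 0.
- rack: The empty rack to be filled: white-painted open wooden tray, fixed, 74 x 269 mm, walls 20 mm high and 5 mm thick, inner floor 5 mm above the table. Its y axis runs along its length, roughly to the robot's left (turned by at most 0.22 rad). Three cross walls make four compartments, 64 mm (x) by 61 mm (y) inside, centred at y = +99, +33, -33 and -99 mm, x = 0. Origin: centre of its underside (table height). Either the rack or the plank may be the nearer one to the robot.
- pot_red_center (a point): Closed red paint pot: upright cylinder 40 mm in diameter, 80 mm tall, about 0.1 kg, red lid and body with a white paper band, standing in the red holder at the start. This point is on its axis half-way up (40 mm above its underside); its z axis is the pot's axis.
- pot_yellow_center (a point): Closed yellow paint pot: upright cylinder 40 mm in diameter, 80 mm tall, about 0.1 kg, yellow lid and body with a white paper band, standing in the yellow holder at the start. This point is on its axis half-way up (40 mm above its underside); its z axis is the pot's axis.
- pot_blue_center (a point): Closed blue paint pot: upright cylinder 40 mm in diameter, 80 mm tall, about 0.1 kg, blue lid and body with a white paper band, standing in the blue holder at the start. This point is on its axis half-way up (40 mm above its underside); its z axis is the pot's axis.
- pot_green_center (a point): Closed green paint pot: upright cylinder 40 mm in diameter, 80 mm tall, about 0.1 kg, green lid and body with a white paper band, standing in the green holder at the start. This point is on its axis half-way up (40 mm above its underside); its z axis is the pot's axis.
- holder_red: Red square holder fixed on the plank, 60 x 60 mm outside, walls 16 mm high and 4 mm thick (tops 24 mm above the table); its floor is 12 mm above the table. The red pot starts in it. Origin: centre of its underside, 8 mm above the table. It stays where it is, so the row of holders keeps showing the starting order of the pots.
- holder_yellow: Yellow square holder fixed on the plank, 60 x 60 mm outside, walls 16 mm high and 4 mm thick (tops 24 mm above the table); its floor is 12 mm above the table. The yellow pot starts in it. Origin: centre of its underside, 8 mm above the table. It stays where it is, so the row of holders keeps showing the starting order of the pots.
- holder_blue: Blue square holder fixed on the plank, 60 x 60 mm outside, walls 16 mm high and 4 mm thick (tops 24 mm above the table); its floor is 12 mm above the table. The blue pot starts in it. Origin: centre of its underside, 8 mm above the table. It stays where it is, so the row of holders keeps showing the starting order of the pots.
- holder_green: Green square holder fixed on the plank, 60 x 60 mm outside, walls 16 mm high and 4 mm thick (tops 24 mm above the table); its floor is 12 mm above the table. The green pot starts in it. Origin: centre of its underside, 8 mm above the table. It stays where it is, so the row of holders keeps showing the starting order of the pots.
- foil_tray: Bystander: brass-coloured open food tray, 100 x 150 x 35 mm high, loose. Origin: centre of its underside.
- mug: Bystander: white mug, 76 mm in diameter, 85 mm tall, loose. Origin: centre of its underside.
- bottle: Bystander: clear bottle with yellow label and blue cap, 64 mm in diameter, 170 mm tall, loose. Origin: centre of its underside.
There are look-alikes about, which are no part of the job. There is more than one size of the part that bears pot_green_center; the job needs the middle-sized.

How it is judged:
By the outcome, as a careful person would: the job done as asked, in the order asked, and still so for the second after the job is handed in, with the robot touching nothing.
It also fails if it takes over 88 s, if anything falls off the work surface, if the arm or the gripper's body presses on something with over 40 N, if the wrist force passes 120 N, or if a joint passes its speed limit or range.

### The arm

A 7-joint arm with a two-finger parallel gripper is mounted at the origin on the work surface. World frame = base frame: x ahead of the robot, y to its left, z up, the work surface at z = 0. Lengths are in m, angles in rad, forces in N, time in s.
With the tool pointing down it reaches from about 0.35 to 0.9 m from the base axis. Payload 8.1 kg.
Tool frame: the origin (TCP) lies between the finger pads; the fingertips stand ahead of it and the grasp point (between the pads) is the TCP (arm.nose_length is the z of the fingertips in the tool frame, in m); z points along the fingers, y is the line along which they close (so a half turn about z gives the same grasp; the last joint's range is limited). The gripper opens to 92 mm and grips with 3 to 60 N. Pads are 19 mm wide; open, the fingers measure 130 mm over their backs; the gripper's body (75 mm by 190 mm) begins 47 mm behind the grasp point.
Start: joints at [-1.323, 0.434, 0.025, 1.573, -0.012, 1.134, -0.075], TCP at [0.215, 0.587, 0.246] pointing down, gripper open.
Joint ranges: [-2.62, 2.62], [-0.44, 2.09], [-1.27, 1.32], [0.08, 2.57], [-1.32, 4.46], [0.12, 2], [-2.74, 2.74]. Speed limits (rad/s): [2.22, 2.22, 3.01, 3.01, 3.14, 3.14, 3.14].

### API

Orientations are given as a rotation vector (axis times angle).
In Python, from cell import sensors, optics, arm gives the robot as it stands.
- The arm moves only by the tool arm_command, never from a script. Its argument "deltas" is one flat list of numbers, 7 for each row, row after row: the turn, a rotation vector about the world's x, y, z as a fraction of full scale, then the shift along the world's x, y, z as a fraction of full scale, then the finger opening in mm, from 0 to 91.8. In form: [wx, wy, wz, dx, dy, dz, fingers, wx, wy, wz, dx, dy, dz, fingers, ...]. A call has 1 to 20 rows; each row is the pose to reach, as a shift and turn from the pose commanded when the call began; what a row does not reach only later rows make up. Full scale, the value 1, is 1 m for a shift and 90 degrees for a turn. A row lasts 1/10 s, in which the tool goes at most 50 mm and 8.59 degrees, less where a joint would pass 70% of its speed; a pose out of reach is approached as far as the arm can. A call with a number of a shift or a turn outside -1 to 1 is refused whole. A call with a gripper value outside its range is refused whole. The fingers move at their own pace and stop on an object; "force" is the grip in N (left out, the last holds). Time passes only in rows, so rows that repeat a pose let the fingers close. It gives the time, the measured TCP pose, the force, the opening and the grip force at its end, in the units of the state.
- sensors.observe(): the state, without advancing time (a new reading comes with each control period).
- optics.get_image(name): name is "side" or "top" or "wrist"; returns the picture (420x560x3 uint8, blue, green, red); there is no depth.
- optics.calibration(name): a dict with "camera_matrix" (3x3 intrinsics, pixels), "rvec" (rotation vector, rad) and "tvec" (3), from world to camera coordinates, as OpenCV has them. Camera axes: x right, y down, z forward; pixel columns grow to the right and rows downward; lengths in m; the calibration is good to about 2 mm. A picture is of the moment at which its call begins: read the wrist's pose just before it. calibration takes no time and is no camera call; for the wrist camera it gives the pose at the moment of the call.
- arm.sign_off(): hands the job in; it is judged then, once.
The state is a dict: "clock": time; "joints": joint angles; "dq": joint speeds; "joint_efforts": joint torques, N m; "position": TCP position; "ee_rot": TCP orientation; "force": force on the tool from outside, world axes, zero at the start; "ft_torque": the same for the moment, N m; "width": opening from 0.0 (shut) to 1.0 (fully open); "gripper_force": force on a finger pad.
Only numpy, scipy, OpenCV 4.12 (cv2) and the standard library are available. Lean on these libraries where they do the work, as an engineer would, in place of code of your own. Each camera call takes 0.05 s, during which the arm holds its last target. There are 200 camera calls.

## Working session

There is one attempt and no reset: what is moved stays moved. The work goes in short steps, Python scripts to look and compute and a tool call to move; the robot and the scene stay as the last step left them, time stands still between calls to the robot, and variables do not carry over. Pictures are saved under pics/ and viewed, at most 14 in all, crops included, and the job is handed in when it is done.

Besides the shell and the picture viewer there is one more tool, called by a JSON object that holds its "api" and its "payload", one argument or row to a line. arm_command: Moves the arm, as the interface text tells. Its arguments: {"type":"object","properties":{"deltas":{"type":"array","items":{"type":"number"}},"force":{"type":"number"}},"required":["deltas"]}

```bash
mkdir -p pics; ls
python3 - <<'E'
from cell import sensors, optics, arm
import cv2
s=sensors.observe();print({k:s[k] for k in('clock','position','ee_rot','width')},arm.nose_length)
for n in("top","side"):
    cv2.imwrite(f"pics/{n}0.png",optics.get_image(n));c=optics.calibration(n);print(n,c)
E
```

```text
pics
{'clock': 0.0, 'position': array([0.21463572, 0.58651129, 0.24498293]), 'ee_rot': array([-5.48231863e-01, -3.09324394e+00,  2.32736688e-03]), 'width': 1.0029021448211373} 0.019
top {'camera_matrix': array([[409.56379211,   0.        , 277.37345881],
       [  0.        , 409.56379211, 210.07993681],
       [  0.        ,   0.        ,   1.        ]]), 'rvec': array([ 2.20135049, -2.15861903,  0.05310026]), 'tvec': array([-0.00399843,  0.57454774,  1.06963754])}
side {'camera_matrix': array([[468.16893136,   0.        , 277.90424384],
       [  0.        , 468.16893136, 204.135269  ],
       [  0.        ,   0.        ,   1.        ]]), 'rvec': array([ 0.13560473, -2.76355475,  1.41727258]), 'tvec': array([0.59661251, 0.11533366, 1.26820431])}
```

View pics/top0.png

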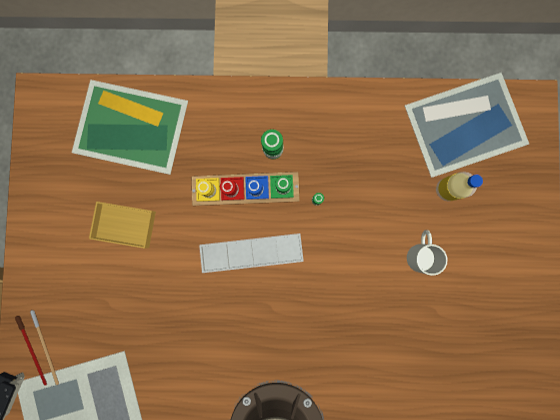

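View pics/side0.png

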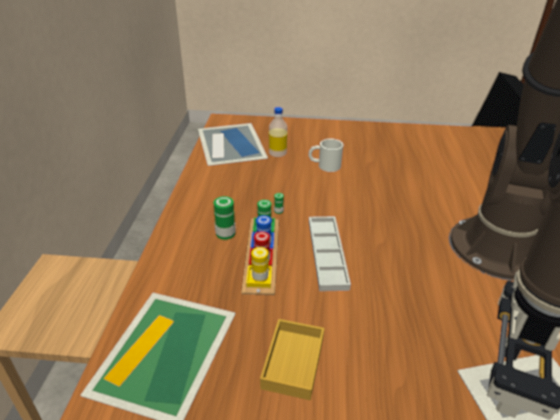

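Top view: yellow (206,187), red (230,187), blue (255,186) and green (283,184) pots in the holders, from left to right. The empty rack is at (251,253), nearer the robot. Possible green pots are the one in the holder (283,184), a big one at (272,143) and a small one at (318,198). By the description I want the one in the holder, so I'll check it in a close crop and measure.

```bash
cat > h.py <<'E'
import cv2, numpy as np
from cell import sensors, optics, arm
def ray(c,px,z):
    """world points on the plane z for the pixels px"""
    R=cv2.Rodrigues(c["rvec"])[0]; o=-R.T@np.ravel(c["tvec"])
    p=np.c_[np.reshape(px,(-1,2)),np.ones(np.size(px)//2)]
    d=(R.T@np.linalg.inv(c["camera_matrix"])@p.T).T
    return o+d*((z-o[2])/d[:,2])[:,None]
def blobs(m,mn=20):
    n,l,s,c=cv2.connectedComponentsWithStats(m.astype(np.uint8))
    return [(i,s[i],c[i],l==i) for i in range(1,n) if s[i][4]>=mn]
def proj(c,P): return cv2.projectPoints(np.float64(P),c["rvec"],c["tvec"],c["camera_matrix"],None)[0][:,0]
E
python3 - <<'E'
from h import *
np.set_printoptions(precision=4,suppress=True)
im=cv2.imread("pics/top0.png");c=optics.calibration("top")
cv2.imwrite("pics/crop.png",cv2.resize(im[120:280,180:340],None,fx=3.7,fy=3.7,interpolation=cv2.INTER_CUBIC))
hsv=cv2.cvtColor(im,cv2.COLOR_BGR2HSV).astype(int)
m=(hsv[...,1]<40)&(hsv[...,2]>120); m[:225]=0; m[280:]=0; m[:,:190]=0; m[:,315:]=0
m=cv2.morphologyEx(m.astype(np.uint8),cv2.MORPH_CLOSE,np.ones((5,5)))
for i,s,ce,k in blobs(m,300):
    r=cv2.minAreaRect(np.argwhere(k)[:,::-1].astype(np.float32));b=cv2.boxPoints(r)
    w=ray(c,b,0.02);print("rack",s,r,w[:,:2],w.mean(0),np.linalg.norm(np.diff(w,axis=0),axis=1))
H,S,V=hsv[...,0],hsv[...,1],hsv[...,2]
for n,mm in dict(y=(H>22)&(H<34),r=(H<5)|(H>174),b=(H>105)&(H<125),g=(H>55)&(H<80)).items():
    mm=mm&(S>130)&(V>60); mm[:120]=0; mm[215:]=0; mm[:,:185]=0; mm[:,330:]=0
    for i,s,ce,k in blobs(mm,25): print(n,s,ce)
E
```

```text
rack [ 200  234  103   39 2842] ((250.8638153076172, 252.90184020996094), (28.046762466430664, 101.59612274169922), 83.51692199707031) [[ 0.4786  0.2134]
 [ 0.5143 -0.0531]
 [ 0.4413 -0.0627]
 [ 0.4056  0.2027]] [0.4599 0.0751 0.02  ] [0.2689 0.0736 0.2677]
y [196 178  24  23 403] [208.1663 189.6774]
y [200 183   7   8  41] [202.9756 186.4146]
r [220 177  24  23 385] [232.7429 188.5688]
r [224 183   7   7  41] [226.8537 185.8537]
b [246 176  23  23 363] [257.3499 187.6143]
b [250 182   8   7  41] [253.3659 185.0732]
g [261 130  22  26 233] [272.2318 143.6524]
g [267 135  10  10  78] [271.4231 139.3205]
g [270 175  23  23 330] [280.603  186.6333]
g [280 180   6   7  35] [282.5429 182.9143]
g [313 193  11  11  42] [317.4762 199.0238]
```

View pics/crop.png

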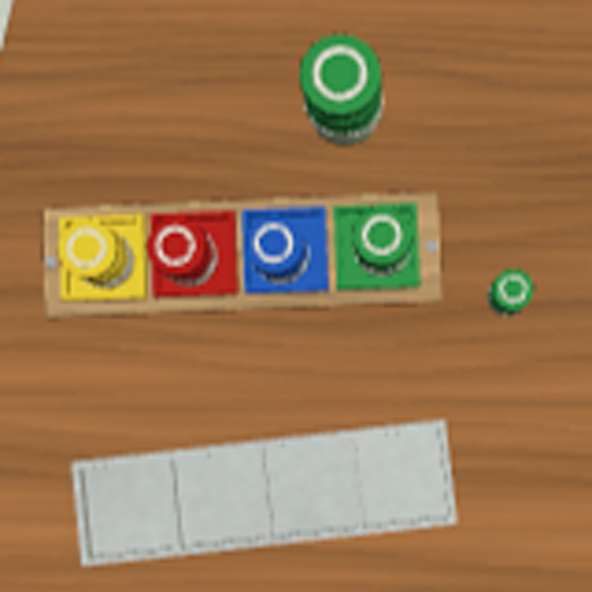

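The crop shows the holder's green pot is the middle one of three sizes (large at (272,143), small at (318,198)). Next I get pot axes from the lid discs using both cameras, and the big green pot's height for clearance.

Run:
```python
from h import *
np.set_printoptions(precision=4,suppress=True)
c=optics.calibration("top");cs=optics.calibration("side")
L=dict(y=(202.98,186.41),r=(226.85,185.85),b=(253.37,185.07),g=(282.54,182.91))
for k,p in L.items():
    w=ray(c,p,.092)[0];print(k,w,"side px",proj(cs,[w])[0])
im=cv2.imread("pics/top0.png").astype(int)
# holders row: coloured regions union (holder tops z=.024)
hsv=cv2.cvtColor(im.astype(np.uint8),cv2.COLOR_BGR2HSV).astype(int);H,S,V=hsv[...,0],hsv[...,1],hsv[...,2]
for n,mm in dict(y=(H>22)&(H<34),r=(H<5)|(H>174),b=(H>105)&(H<125),g=(H>55)&(H<80)).items():
    mm=mm&(S>130)&(V>60); mm[:165]=0; mm[215:]=0; mm[:,:185]=0; mm[:,305:]=0
    k=max(blobs(mm),key=lambda b:b[1][4])[3]
    r=cv2.minAreaRect(np.argwhere(k)[:,::-1].astype(np.float32));w=ray(c,cv2.boxPoints(r),.024)
    print(n,"holder",w.mean(0),np.linalg.norm(np.diff(w,axis=0),axis=1),r[2])
for z in (.08,.1,.12,.14):
    w=ray(c,(271.4,139.3),z)[0]; print("big",z,w,proj(cs,[w])[0])
im=cv2.imread("pics/side0.png")
cv2.imwrite("pics/scrop.png",cv2.resize(im[180:300,200:360],None,fx=4,fy=4,interpolation=cv2.INTER_CUBIC))
```

```text
y [0.6254 0.1928 0.092 ] side px [259.6714 252.3571]
r [0.6279 0.1332 0.092 ] side px [261.6768 236.1682]
b [0.631 0.067 0.092] side px [263.559  219.7294]
g [ 0.6377 -0.0055  0.092 ] side px [264.237  203.2312]
y holder [0.6269 0.1943 0.024 ] [0.0615 0.0588 0.0613] 90.0
r holder [0.6307 0.1303 0.024 ] [0.0614 0.0588 0.0612] 90.0
b holder [0.6346 0.0625 0.024 ] [0.0586 0.0588 0.0584] 90.0
g holder [ 0.6379 -0.0019  0.024 ] [0.0576 0.0578 0.0574] 86.98721313476562
big 0.08 [0.7502 0.025  0.08  ] [221.2036 210.8478]
big 0.1 [0.7453 0.0243 0.1   ] [222.5928 204.745 ]
big 0.12 [0.7405 0.0236 0.12  ] [224.0077 198.5287]
big 0.14 [0.7357 0.0228 0.14  ] [225.4493 192.1959]
```

View pics/scrop.png

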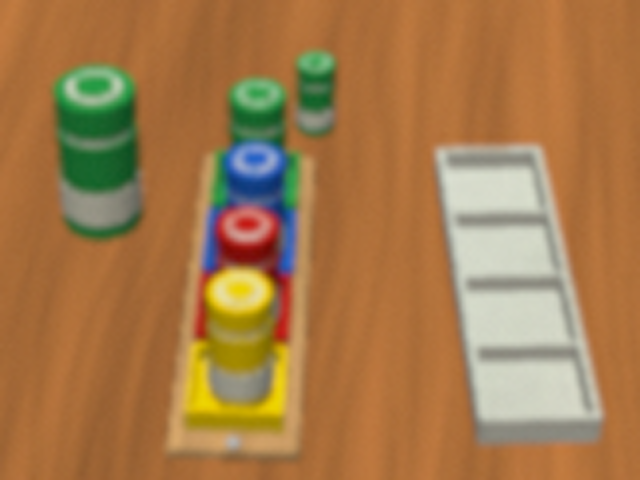

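Both views agree: the lids' predicted pixels in the side view match. The big green pot is about 110 mm tall at (0.743, 0.024). I will therefore grip high, at TCP z = 0.078, so the gripper body at 0.125 clears it, closing across the row. First I go above the green pot.

{"api": "arm_command", "payload": {
  "deltas": [-0.0, 0, -0.741, 0.423, -0.592, -0.045, 70, 0, 0, -0.741, 0.423, -0.592, -0.045, 70, 0, 0, -0.741, 0.423, -0.592, -0.045, 70, 0, 0, -0.741, 0.423, -0.592, -0.045, 70, 0, 0, -0.741, 0.423, -0.592, -0.045, 70, 0, 0, -0.741, 0.423, -0.592, -0.045, 70, 0, 0, -0.741, 0.423, -0.592, -0.045, 70, 0, 0, -0.741, 0.423, -0.592, -0.045, 70, 0, 0, -0.741, 0.423, -0.592, -0.045, 70, 0, 0, -0.741, 0.423, -0.592, -0.045, 70, 0, 0, -0.741, 0.423, -0.592, -0.045, 70, 0, 0, -0.741, 0.423, -0.592, -0.045, 70, 0, 0, -0.741, 0.423, -0.592, -0.045, 70, 0, 0, -0.741, 0.423, -0.592, -0.045, 70, 0, 0, -0.741, 0.423, -0.592, -0.045, 70, 0, 0, -0.741, 0.423, -0.592, -0.045, 70, 0, 0, -0.741, 0.423, -0.592, -0.045, 70, 0, 0, -0.741, 0.423, -0.592, -0.045, 70, 0, 0, -0.741, 0.423, -0.592, -0.045, 70, 0, 0, -0.741, 0.423, -0.592, -0.045, 70],
  "force": 15
}}

```text
clock: 2.1
position: [0.6375, -0.0037, 0.2009]
ee_rot: [-2.156, -2.284, -0.001]
force: [0.2, 0.1, -0.7]
width: 0.761
gripper_force: 0.0
```

Run:
```python
from h import *
np.set_printoptions(precision=4,suppress=True)
s=sensors.observe();print(s['clock'],s['position'],s['ee_rot'],s['width'],s['force'],s['joints'])
c=optics.calibration("wrist");im=optics.get_image("wrist");cv2.imwrite("pics/w1.png",im)
print(proj(c,[[.6254,.1928,.092],[.6279,.1332,.092],[.631,.067,.092],[.6377,-.0055,.092],[.743,.024,.11],[.4467,.1732,.005],[.4731,-.023,.005]]))
```

```text
2.1 [ 0.6375 -0.0037  0.2009] [-2.1561 -2.2844 -0.0007] 0.7608577684296917 [ 0.1943  0.1067 -0.6572] [-0.3755  0.5144  0.4501  1.6233 -0.2484  1.0608  0.2035]
[[276.0581 -74.8802]
 [274.9795  25.7395]
 [274.3691 121.5275]
 [277.7289 211.3442]
 [417.7884 188.642 ]
 [ 86.7241  -6.7316]
 [130.0759 195.8421]]
```

View pics/w1.png

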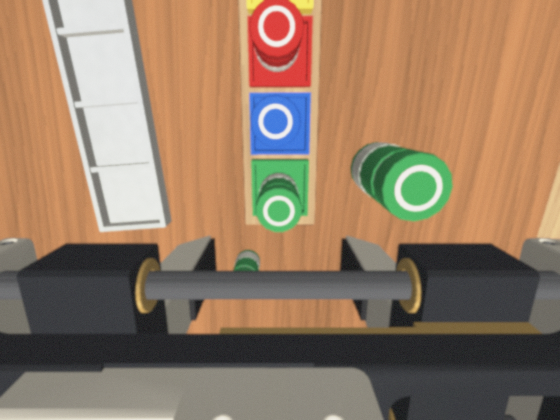

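The wrist view puts the lids at blue (275,121), red (275,26) and green (278,210), all within 1–2 px of my predictions. The big pot at (418,188) clears the fingers. I'll descend, grip and lift.

{"api": "arm_command", "payload": {
  "deltas": [0, 0, 0, 0, 0, -0.04, 70, 0, 0, 0, 0, 0, -0.08, 70, 0, 0, 0, 0, 0, -0.11, 70, 0, 0, 0, 0, 0, -0.123, 70, 0, 0, 0, 0, 0, -0.123, 70, 0, 0, 0, 0, 0, -0.123, 70, 0, 0, 0, 0, 0, -0.123, 20, 0, 0, 0, 0, 0, -0.123, 20, 0, 0, 0, 0, 0, -0.123, 20, 0, 0, 0, 0, 0, -0.123, 20, 0, 0, 0, 0, 0, -0.123, 20, 0, 0, 0, 0, 0, -0.123, 20, 0, 0, 0, 0, 0, -0.123, 20, 0, 0, 0, 0, 0, -0.123, 20],
  "force": 15
}}

```text
clock: 3.55
position: [0.638, -0.005, 0.0781]
ee_rot: [2.158, 2.282, 0.001]
force: [-1.5, 0.2, 5.0]
width: 0.43
gripper_force: 15.0
```

{"api": "arm_command", "payload": {
  "deltas": [0, 0, 0, 0, 0, 0.03, 20, 0, 0, 0, 0, 0, 0.07, 20, 0, 0, 0, 0, 0, 0.11, 20, 0, 0, 0, 0, 0, 0.11, 20, 0, 0, 0.049, -0.04, 0.037, 0.11, 20, 0, 0, 0.049, -0.08, 0.075, 0.11, 20, 0, 0, 0.049, -0.12, 0.112, 0.11, 20, 0, 0, 0.049, -0.16, 0.15, 0.11, 20, 0, 0, 0.049, -0.191, 0.179, 0.11, 20, 0, 0, 0.049, -0.191, 0.179, 0.11, 20, 0, 0, 0.049, -0.191, 0.179, 0.11, 20, 0, 0, 0.049, -0.191, 0.179, 0.07, 20, 0, 0, 0.049, -0.191, 0.179, 0.035, 20, 0, 0, 0.049, -0.191, 0.179, 0.015, 20, 0, 0, 0.049, -0.191, 0.179, 0.004, 20, 0, 0, 0.049, -0.191, 0.179, -0.002, 20, 0, 0, 0.049, -0.191, 0.179, -0.006, 20, 0, 0, 0.049, -0.191, 0.179, -0.006, 20, 0, 0, 0.049, -0.191, 0.179, -0.006, 20]
}}

```text
clock: 5.45
position: [0.4474, 0.1741, 0.0724]
ee_rot: [2.069, 2.364, 0.002]
force: [0.4, -0.1, -0.6]
width: 0.434
gripper_force: 15.0
```

Run:
```python
from h import *
for n in("side","top"):cv2.imwrite(f"pics/{n}1.png",optics.get_image(n))
im=np.hstack([cv2.imread("pics/side1.png")[180:300,200:360],cv2.imread("pics/top1.png")[170:290,170:330]])
cv2.imwrite("pics/c1.png",cv2.resize(im,None,fx=2.5,fy=2.5,interpolation=cv2.INTER_CUBIC))
```

```text
(no output)
```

View pics/c1.png

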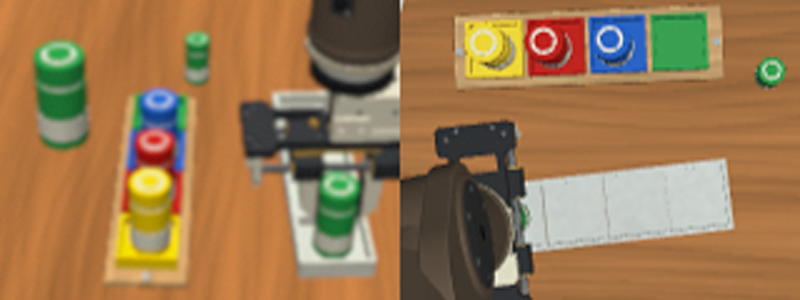

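The side view shows the green pot upright in the rack's left-end compartment, about 1 mm above the floor. I'll set it down, release and go to blue.

{"api": "arm_command", "payload": {
  "deltas": [0, 0, 0, 0, 0, -0.001, 20, 0, 0, 0, 0, 0, -0.001, 70, 0, 0, 0, 0, 0, -0.001, 70, 0, 0, 0, 0, 0, -0.001, 70, 0, 0, 0, 0, 0, -0.001, 70, 0, 0, 0, 0, 0, 0.03, 70, 0, 0, 0, 0, 0, 0.07, 70, 0, 0, 0, 0, 0, 0.11, 70, 0, 0, 0, 0, 0, 0.11, 70, 0, 0, -0.049, 0.04, -0.023, 0.11, 70, 0, 0, -0.049, 0.08, -0.047, 0.11, 70, 0, 0, -0.049, 0.12, -0.07, 0.11, 70, 0, 0, -0.049, 0.16, -0.093, 0.11, 70, 0, 0, -0.049, 0.184, -0.107, 0.11, 70, 0, 0, -0.049, 0.184, -0.107, 0.11, 70, 0, 0, -0.049, 0.184, -0.107, 0.11, 70, 0, 0, -0.049, 0.184, -0.107, 0.07, 70, 0, 0, -0.049, 0.184, -0.107, 0.035, 70, 0, 0, -0.049, 0.184, -0.107, 0.012, 70, 0, 0, -0.049, 0.184, -0.107, 0.006, 70]
}}

```text
clock: 7.55
position: [0.6277, 0.0683, 0.075]
ee_rot: [-2.154, -2.282, 0.006]
force: [-1.6, -1.4, 0.1]
width: 0.761
gripper_force: 0.0
```

Run:
```python
from h import *
np.set_printoptions(precision=4,suppress=True)
im=optics.get_image("top");cv2.imwrite("pics/top2.png",im);c=optics.calibration("top")
hsv=cv2.cvtColor(im,cv2.COLOR_BGR2HSV).astype(int);H,S,V=cv2.split(hsv.astype(np.int32))
m=(H>55)&(H<80)&(S>130)&(V>60);m[:215]=0
for b in blobs(m,15):print(b[1],b[2],ray(c,b[2],.085)[0])
s=sensors.observe();print(s['position'])
```

```text
[0.6285 0.0681 0.0757]
```

Run:
```python
from h import *
im=np.hstack([optics.get_image("side")[170:310,200:360],optics.get_image("top")[160:300,170:330]])
cv2.imwrite("pics/c2.png",cv2.resize(im,None,fx=2.5,fy=2.5,interpolation=cv2.INTER_CUBIC))
print(sensors.observe()['position'])
```

```text
[0.63065776 0.06765065 0.07843647]
```

View pics/c2.png

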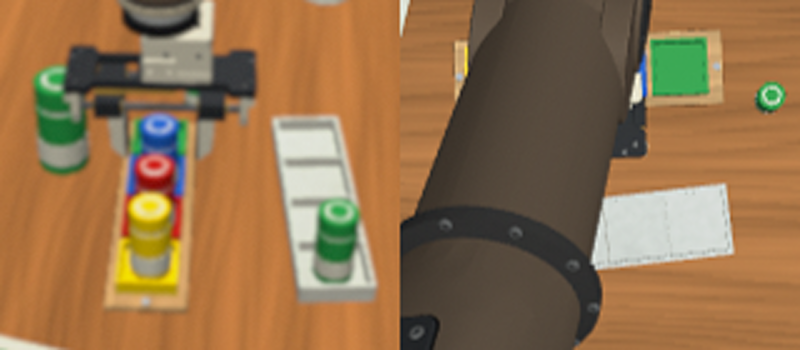

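The green pot stands upright in the left compartment and the blue pot is between the fingers. I'll grip it and place it in the second compartment.

{"api": "arm_command", "payload": {
  "deltas": [0, 0, 0, 0, 0, 0, 20, 0, 0, 0, 0, 0, 0, 20, 0, 0, 0, 0, 0, 0, 20, 0, 0, 0, 0, 0, 0, 20, 0, 0, 0, 0, 0, 0, 20, 0, 0, 0, 0, 0, 0.03, 20, 0, 0, 0, 0, 0, 0.07, 20, 0, 0, 0, 0, 0, 0.11, 20, 0, 0, 0, 0, 0, 0.11, 20, 0, 0, 0.049, -0.045, 0.01, 0.11, 20, 0, 0, 0.049, -0.09, 0.02, 0.11, 20, 0, 0, 0.049, -0.135, 0.03, 0.11, 20, 0, 0, 0.049, -0.175, 0.04, 0.11, 20, 0, 0, 0.049, -0.175, 0.04, 0.11, 20, 0, 0, 0.049, -0.175, 0.04, 0.07, 20, 0, 0, 0.049, -0.175, 0.04, 0.035, 20, 0, 0, 0.049, -0.175, 0.04, 0.012, 20, 0, 0, 0.049, -0.175, 0.04, 0, 20, 0, 0, 0.049, -0.175, 0.04, -0.005, 20, 0, 0, 0.049, -0.175, 0.04, -0.007, 20]
}}

```text
clock: 9.7
position: [0.4561, 0.1067, 0.0709]
ee_rot: [2.069, 2.364, -0.0]
force: [-2.6, -1.9, 12.7]
width: 0.435
gripper_force: 15.0
```

{"api": "arm_command", "payload": {
  "deltas": [0, 0, 0, 0, 0, 0, 70, 0, 0, 0, 0, 0, 0, 70, 0, 0, 0, 0, 0, 0, 70, 0, 0, 0, 0, 0, 0, 70, 0, 0, 0, 0, 0, 0.03, 70, 0, 0, 0, 0, 0, 0.07, 70, 0, 0, 0, 0, 0, 0.11, 70, 0, 0, 0, 0, 0, 0.11, 70, 0, 0, -0.049, 0.045, 0.006, 0.11, 70, 0, 0, -0.049, 0.09, 0.013, 0.11, 70, 0, 0, -0.049, 0.135, 0.02, 0.11, 70, 0, 0, -0.049, 0.172, 0.026, 0.11, 70, 0, 0, -0.049, 0.172, 0.026, 0.11, 70, 0, 0, -0.049, 0.172, 0.026, 0.11, 70, 0, 0, -0.049, 0.172, 0.026, 0.07, 70, 0, 0, -0.049, 0.172, 0.026, 0.035, 70, 0, 0, -0.049, 0.172, 0.026, 0.012, 70, 0, 0, -0.049, 0.172, 0.026, 0.007, 70, 0, 0, -0.049, 0.172, 0.026, 0.007, 70, 0, 0, -0.049, 0.172, 0.026, 0.007, 70]
}}

```text
clock: 11.7
position: [0.6283, 0.133, 0.0793]
ee_rot: [2.158, 2.282, 0.003]
force: [1.1, -0.7, -0.6]
width: 0.764
gripper_force: 0.0
```

Run:
```python
from h import *
im=np.hstack([optics.get_image("side")[170:310,200:360],optics.get_image("top")[160:300,170:330]])
cv2.imwrite("pics/c3.png",cv2.resize(im,None,fx=2.5,fy=2.5,interpolation=cv2.INTER_CUBIC))
print(sensors.observe()['position'])
```

```text
[0.62865491 0.13309908 0.07945777]
```

View pics/c3.png

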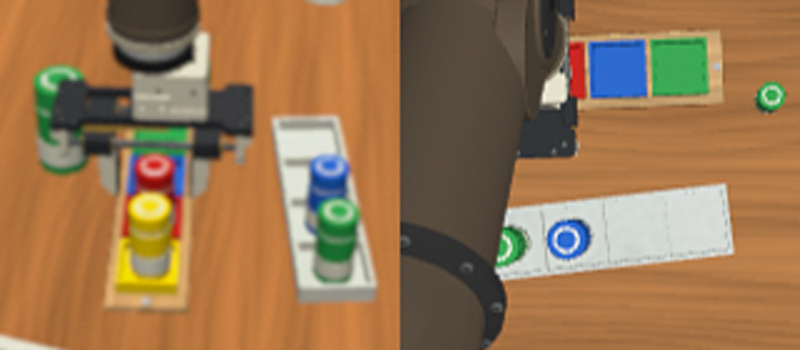

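Green and blue stand in their compartments and red is between the fingers.

{"api": "arm_command", "payload": {
  "deltas": [0, 0, 0, 0, 0, 0, 20, 0, 0, 0, 0, 0, 0, 20, 0, 0, 0, 0, 0, 0, 20, 0, 0, 0, 0, 0, 0, 20, 0, 0, 0, 0, 0, 0, 20, 0, 0, 0, 0, 0, 0.03, 20, 0, 0, 0, 0, 0, 0.07, 20, 0, 0, 0, 0, 0, 0.11, 20, 0, 0, 0, 0, 0, 0.11, 20, 0, 0, 0.049, -0.041, -0.023, 0.11, 20, 0, 0, 0.049, -0.082, -0.046, 0.11, 20, 0, 0, 0.049, -0.123, -0.068, 0.11, 20, 0, 0, 0.049, -0.164, -0.091, 0.11, 20, 0, 0, 0.049, -0.164, -0.091, 0.11, 20, 0, 0, 0.049, -0.164, -0.091, 0.07, 20, 0, 0, 0.049, -0.164, -0.091, 0.035, 20, 0, 0, 0.049, -0.164, -0.091, 0.012, 20, 0, 0, 0.049, -0.164, -0.091, 0.001, 20, 0, 0, 0.049, -0.164, -0.091, -0.005, 20, 0, 0, 0.049, -0.164, -0.091, -0.007, 20]
}}

```text
clock: 13.8
position: [0.4641, 0.0419, 0.0707]
ee_rot: [2.069, 2.364, -0.0]
force: [0.2, -0.6, -0.4]
width: 0.434
gripper_force: 15.0
```

{"api": "arm_command", "payload": {
  "deltas": [0, 0, 0, 0, 0, 0, 70, 0, 0, 0, 0, 0, 0, 70, 0, 0, 0, 0, 0, 0, 70, 0, 0, 0, 0, 0, 0, 70, 0, 0, 0, 0, 0, 0.03, 70, 0, 0, 0, 0, 0, 0.07, 70, 0, 0, 0, 0, 0, 0.11, 70, 0, 0, 0, 0, 0, 0.11, 70, 0, 0, -0.049, 0.032, 0.03, 0.11, 70, 0, 0, -0.049, 0.064, 0.06, 0.11, 70, 0, 0, -0.049, 0.096, 0.09, 0.11, 70, 0, 0, -0.049, 0.128, 0.12, 0.11, 70, 0, 0, -0.049, 0.161, 0.151, 0.11, 70, 0, 0, -0.049, 0.161, 0.151, 0.11, 70, 0, 0, -0.049, 0.161, 0.151, 0.07, 70, 0, 0, -0.049, 0.161, 0.151, 0.035, 70, 0, 0, -0.049, 0.161, 0.151, 0.012, 70, 0, 0, -0.049, 0.161, 0.151, 0.007, 70, 0, 0, -0.049, 0.161, 0.151, 0.007, 70, 0, 0, -0.049, 0.161, 0.151, 0.007, 70]
}}

```text
clock: 15.8
position: [0.6257, 0.193, 0.0791]
ee_rot: [2.158, 2.282, 0.003]
force: [-0.4, -0.3, 0.4]
width: 0.76
gripper_force: 0.0
```

Run:
```python
from h import *
im=np.hstack([optics.get_image("side")[170:310,200:360],optics.get_image("top")[160:300,170:330]])
cv2.imwrite("pics/c4.png",cv2.resize(im,None,fx=2.5,fy=2.5,interpolation=cv2.INTER_CUBIC))
print(sensors.observe()['position'])
```

```text
[0.62581624 0.1931625  0.07941766]
```

View pics/c4.png

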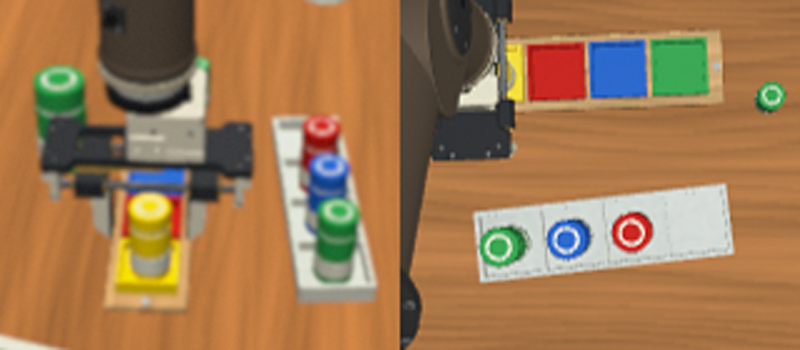

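Green, blue and red stand in order in the rack and yellow is between the fingers.

{"api": "arm_command", "payload": {
  "deltas": [0, 0, 0, 0, 0, 0, 20, 0, 0, 0, 0, 0, 0, 20, 0, 0, 0, 0, 0, 0, 20, 0, 0, 0, 0, 0, 0, 20, 0, 0, 0, 0, 0, 0, 20, 0, 0, 0, 0, 0, 0.04, 20, 0, 0, 0, 0, 0, 0.08, 20, 0, 0, 0, 0, 0, 0.12, 20, 0, 0, 0.049, -0.025, -0.036, 0.12, 20, 0, 0, 0.049, -0.05, -0.072, 0.12, 20, 0, 0, 0.049, -0.076, -0.108, 0.12, 20, 0, 0, 0.049, -0.102, -0.144, 0.12, 20, 0, 0, 0.049, -0.128, -0.18, 0.12, 20, 0, 0, 0.049, -0.153, -0.216, 0.12, 20, 0, 0, 0.049, -0.153, -0.216, 0.12, 20, 0, 0, 0.049, -0.153, -0.216, 0.08, 20, 0, 0, 0.049, -0.153, -0.216, 0.04, 20, 0, 0, 0.049, -0.153, -0.216, 0.015, 20, 0, 0, 0.049, -0.153, -0.216, 0.002, 20, 0, 0, 0.049, -0.153, -0.216, -0.004, 20]
}}

```text
clock: 17.9
position: [0.4711, -0.0229, 0.0724]
ee_rot: [-2.068, -2.363, 0.003]
force: [-0.3, -0.8, -0.8]
width: 0.431
gripper_force: 15.0
```

{"api": "arm_command", "payload": {
  "deltas": [0, 0, 0, 0, 0, -0.003, 20, 0, 0, 0, 0, 0, -0.003, 20, 0, 0, 0, 0, 0, -0.003, 70, 0, 0, 0, 0, 0, -0.003, 70, 0, 0, 0, 0, 0, -0.003, 70, 0, 0, 0, 0, 0, -0.003, 70, 0, 0, 0, 0, 0, 0.03, 70, 0, 0, 0, 0, 0, 0.07, 70, 0, 0, 0, 0, 0, 0.12, 70, 0, 0, 0, 0, 0, 0.15, 70, 0, 0, 0, 0, -0.05, 0.15, 70, 0, 0, 0, 0, -0.1, 0.15, 70, 0, 0, 0, 0, -0.15, 0.2, 70, 0, 0, 0, 0, -0.2, 0.2, 70, 0, 0, 0, 0, -0.2, 0.2, 70, 0, 0, 0, 0, -0.2, 0.2, 70, 0, 0, 0, 0, -0.2, 0.2, 70]
}}

```text
clock: 19.6
position: [0.4716, -0.2226, 0.2735]
ee_rot: [-2.069, -2.363, -0.0]
force: [-0.2, 0.2, -0.3]
width: 0.758
gripper_force: 0.0
```

Run:
```python
from h import *
im=np.hstack([optics.get_image("side")[100:380,200:360],optics.get_image("top")[100:380,150:470]])
cv2.imwrite("pics/c5.png",cv2.resize(im,None,fx=1.65,fy=1.65,interpolation=cv2.INTER_CUBIC))
print(sensors.observe()['position'])
```

```text
[ 0.47183837 -0.22145999  0.27322549]
```

View pics/c5.png

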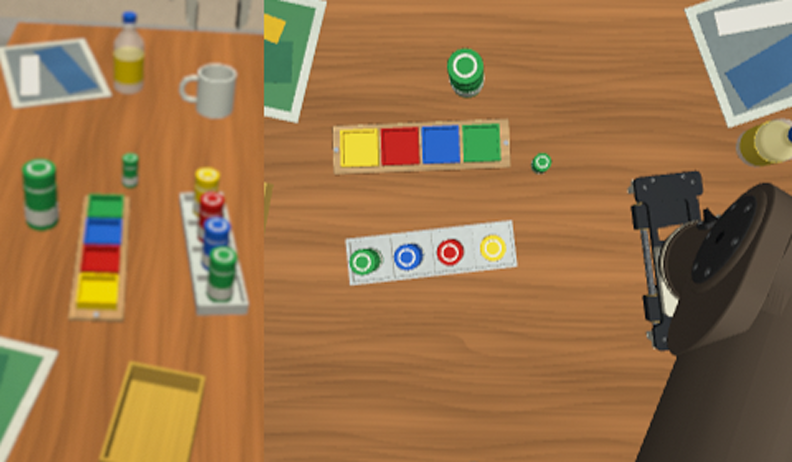

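All four pots stand upright in the rack, green, blue, red, yellow from left to right. The mug, bottle, tray and spare pots are where they were, and the arm is clear.

```bash
python3 -c "
from cell import arm
print(arm.sign_off())"
```

```text
the job is handed in; nothing more can be done
None
```

The four pots stand upright and released in the white rack in reverse order (green, blue, red, yellow from the robot's left), and the job was handed in at about 20 s with the foil tray, mug and bottle left alone.

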